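# Drive a bearing cup home square with a drift

## Robot

A 6-joint arm with a two-finger parallel gripper is mounted at the origin on a cart in front of the work surface, level with it; the furniture and walls round the work are solid. World frame = base frame: x ahead of the robot, y to its left, z up, the work surface at z = 0. Lengths are in m, angles in rad, forces in N, time in s.
With the tool pointing down it reaches from about 0.375 to 0.9 m from the base axis. Payload 3.1 kg.
Tool frame: the origin (TCP) lies at the centre of the arm's flange, where the gripper is bolted on; the fingertips stand 173 mm ahead of it and the grasp point (between the pads) lies 155 mm ahead of it (tip_extent is the distance from the TCP to the fingertips, in m); z points along the fingers, y is the direction in which the jaws open and shut (so a half turn about z gives the same grasp; the last joint's range is limited). The gripper opens to 85 mm and grips with 20 to 120 N. Pads are 22 mm wide; open, the fingers measure 114 mm over their backs; the gripper's body (76 mm by 85 mm) begins 54 mm behind the grasp point. The pads swing forward as they close: fully open they stand 13 mm farther back than shut.
Start: joints at [1.115, 0.527, 1.433, -0, 1.181, -0.178], TCP at [0.171, 0.601, 0.405] pointing down, gripper open.
Joint ranges: [-3.08, 3.08], [-0.75, 2.2], [0.22, 2.44], [-1.43, 4.57], [0, 2.65], [-2.85, 2.85]. Speed limits (rad/s): [2.79, 2.79, 3.14, 3.14, 3.14, 3.14].

## Interface

Orientations are given as a unit quaternion [x, y, z, w].
In Python, from station import sense, snapshot, sign_off, tip_extent gives the robot as it stands. The module is installed in compiled form; this text tells all that it offers.
- The arm moves only by the tool servo_tool, never from a script. Its argument "rows" is a list of rows, each a list of 3 entries, a list of its own where there are three numbers: the shift along the tool's x, y, z in mm, then the turn about the tool's z in degrees, then the opening, from -1 (shut) to 1 (fully open), so that 0 is half open. A call has 1 to 8 rows; each row is the pose to reach, as a shift and turn from the pose measured when the call began, along the tool's axes at that moment; what a row does not reach only later rows make up. A row lasts 1/10 s, in which the tool goes at most 50 mm and 8.59 degrees, less where a joint would pass 70% of its speed; a pose out of reach is approached as far as the arm can. A call with a gripper value outside its range is refused whole. The fingers move at their own pace and stop on an object; "force" is the grip in N (left out, the last holds). Time passes only in rows, so rows that repeat a pose let the fingers close. It gives the time, the measured TCP pose, the force and the opening at its end, in the units of the state.
- sense(): the state, without advancing time (a new reading comes with each control period).
- snapshot(name): name is "scene" or "top" or "wrist"; returns a dict with "image" (420x560x3 uint8, blue, green, red), "z_map" (420x560 float32, m along the optical axis (not along the pixel's ray), 0 where there is no reading), "vertical_fov" (degrees; the focal length in pixels is half the picture's height over the tangent of half this angle, whatever the lens; pixels are square), "cx", "cy" (the principal point, pixels), "cam_to_world" (4x4, takes a point from camera to world coordinates). Camera axes: x right, y down, z forward; pixel columns grow to the right and rows downward; lengths in m; the calibration is good to about 2 mm. A picture is of the moment at which its call begins.
- sign_off(): hands the job in, once; it reports no verdict.
The state is a dict: "t": time; "q": joint angles; "qd": joint speeds; "tau": joint torques, N m; "tcp_pos": TCP position; "tool_rot": TCP orientation; "force": force on the tool from outside, world axes, zero at the start; "ft_torque": the same for the moment, N m; "finger_gap": opening from 0.0 (shut) to 1.0 (fully open).
Only numpy, scipy, OpenCV 4.12 (cv2) and the standard library are available. Lean on these libraries where they do the work, as an engineer would, in place of code of your own. Each camera call takes 0.05 s, during which the arm holds its last target. There are 200 camera calls.

## Task

A flanged bearing cup is started, a little crooked, in the bore of the round bearing housing: take the brass drift out of the wooden punch block and, touching the cup with nothing but the drift, press down on the cup's flange a little at a time, high side first and then on alternate sides round the rim, until the flange lies fully home and flat on the shim ring on top of the housing. Bed it with a last firm, steady push of 20 to 25 N on the flange, held for a second; never push with more than 30 N and never let the cup lean more than 4 degrees. Then stand the drift, tip down, back in its hole in the block, and do not disturb the other things on the bench.

Things in the scene. Friction and masses are not known exactly. Their poses are not given: they have to be found in the camera images.
- bearing_housing: dark steel housing fixed to the bench, any yaw: foot flange 124 mm across, 12 mm thick with six bolt heads, and an upright hub 100 mm across with an open 71 mm bore. Origin: centre of its underside on the bench, z up. The hub's flat top is 55 mm above the origin; on it, round the cup, lies a 3 mm shim ring (88 mm across), so the cup's flange comes to rest 58 mm above the origin.
- bearing_cup: bright steel ring, a stiff fit in the housing's bore: flat flange 84 mm outside, 52 mm inside, 6 mm thick, over a 70 mm skirt. Origin: centre of the flange's UNDERSIDE; z = the ring's axis, up (its lean shows the high side). Starts with the origin 64 to 66 mm above the housing's origin, leaning up to 2 degrees any way; home: 58 mm and no lean. It stays where it is left.
- drift: brass drift, straight round bar 115 mm long, 0.1 to 0.2 kg: shank 16 mm across from 22 mm above the tip to the top, tip 12 mm across with a flat end. Origin: centre of the flat tip end; z runs up the bar. It stands tip down in the block's middle hole, 30 mm deep in it (85 mm stands out). Grip it round the shank 70 to 95 mm above the tip.
- punch_block: wooden block fixed to the bench, 56 x 110 x 40 mm (x, y, z), with one hole 18 mm wide and 30 mm deep in the middle of its top, where the drift stands, and four thin fixed steel punches (9 mm, 20 mm out of the block) near its ends. Origin: centre of its underside, z up. Standing in the hole, the drift's origin is 10 mm above the block's origin.
- spare_bearing: bystander: ball bearing lying flat on the bench, 48 mm across, 9 mm high. Origin: centre of its underside.
- cap_pile: bystander: stack of plated end caps, 64 mm across, 31 mm high. Origin: centre of its underside.
- spare_armature: bystander: motor armature lying on the bench, 37 x 100 x 37 mm. Origin: centre of its underside.
- spare_can: bystander: empty plated motor housing standing upright, 67 mm across, 86 mm high. Origin: centre of its underside.
- cup_top (a point): middle of the cup's ring, level with the flange's top (open there; push on the flange, best 34 mm out). The drag grows with speed: that point sinks 20 mm/s under 12 N, 10 mm/s under 6 N, faster needs more; the centre sinks 0.4 times as far, the far side rises 0.2 times as far, so the cup leans to the push. Once that side meets the shim it is rigid and the force climbs steeply.

How it is judged:
On the way, in this order (a step that is already met when the one before it is completed fails the run):
1. the drift is taken out of the block (z of drift in the frame of punch_block above 0.05 m), for 0.1 s.
2. the cup, home and square, is bedded with a firm push of the drift (over 18 N for half a second) (z of bearing_cup in the frame of bearing_housing below 0.0595 m and angle between bearing_cup's own z axis and vertical below 0.02 rad and contact force between drift and bearing_cup above 18 N), for 0.5 s.
At the end, for the whole second after the job is handed in: The cup's flange is within 1.5 mm of its seat on the shim ring at the centre and leans less than 0.02 rad (1.1 degrees); the drift stands tip down at the bottom of its hole in the block (within 5 mm in height and 6 mm sideways, leaning less than 0.15 rad), released and at rest (z of bearing_cup in the frame of bearing_housing below 0.0595 m and angle between bearing_cup's own z axis and vertical below 0.02 rad and z of drift in the frame of punch_block below 0.015 m and horizontal distance between drift and punch_block below 0.006 m and angle between drift's own z axis and vertical below 0.15 rad and linear speed of drift below 0.02 m/s); the robot touches nothing.
It fails at once if the cup leans more than 0.075 rad (4.3 degrees) (angle between bearing_cup's own z axis and vertical above 0.075 rad).
It fails at once if the drift pushes on the cup with more than 30 N (contact force between drift and bearing_cup above 30 N).
It fails at once if the gripper or arm touches the cup (contact force between any of the fingers, the arm and bearing_cup above 1 N).
It fails at once if a bystander is moved more than 20 mm (distance of any of spare_bearing, cap_pile, spare_armature, spare_can from where it was at the start of the episode above 0.02 m).
It also fails if it takes over 67 s, if anything falls off the work surface, if the arm or the gripper's body presses on something with over 40 N, if the wrist force passes 120 N, or if a joint passes its speed limit or range.

## Working session

There is one attempt and no reset: what is moved stays moved. The work goes in short steps, Python scripts to look and compute and a tool call to move; the robot and the scene stay as the last step left them, time stands still between calls to the robot, and variables do not carry over. Pictures are saved under pics/ and viewed, about 8 in all and at most 12, crops included, and the job is handed in when it is done.

Besides the shell and the picture viewer there is one more tool, called after ">>>" as name(argument=value, ...) on one line, values as JSON. servo_tool: Moves the arm, as the interface text tells. Its arguments: {"type":"object","properties":{"rows":{"type":"array"},"force":{"type":"number"}},"required":["rows"]}

```bash
mkdir -p pics
cat > h.py <<'E'
import numpy as np, cv2
from station import sense, snapshot, sign_off, tip_extent
def snap(n,save=None):
    s=snapshot(n)
    if save: cv2.imwrite('pics/'+save,s['image'])
    return s
def cloud(s):
    h,w=s['z_map'].shape; f=h/2/np.tan(np.radians(s['vertical_fov'])/2)
    u,v=np.meshgrid(np.arange(w),np.arange(h)); z=s['z_map']
    P=np.stack([(u-s['cx'])/f*z,(v-s['cy'])/f*z,z,np.ones_like(z)],-1)@np.array(s['cam_to_world']).T
    P=P[...,:3]; P[z==0]=np.nan
    return P
E
python3 - <<'E'
from h import *
for n in ('scene','top'):
    s=snap(n,n+'1.png'); print(n,s['vertical_fov'],np.round(s['cam_to_world'],3).tolist())
    np.save(n+'.npy',cloud(s))
st=sense(); print({k:np.round(v,3).tolist() for k,v in st.items()}, tip_extent)
E
```

```text
scene 47.66972668066799 [[0.814, -0.282, 0.508, 0.029], [-0.58, -0.434, 0.689, -0.595], [0.026, -0.856, -0.517, 0.647], [0.0, 0.0, 0.0, 1.0]]
top 50.834899459920436 [[0.008, -0.999, 0.044, 0.508], [-1.0, -0.007, 0.011, 0.154], [-0.01, -0.044, -0.999, 1.004], [0.0, 0.0, 0.0, 1.0]]
{'t': 0.1, 'q': [1.115, 0.528, 1.434, 0.0, 1.181, -0.178], 'qd': [0.0, -0.002, -0.003, -0.001, -0.002, 0.0], 'tau': [-0.001, -44.33, -17.858, -0.0, 0.004, 0.0], 'tcp_pos': [0.171, 0.601, 0.404], 'tool_rot': [0.138, 0.99, -0.001, -0.0], 'force': [0.768, -0.455, 0.599], 'ft_torque': [-0.05, -0.016, 0.052], 'finger_gap': 1.001} 0.1734
```

View pics/top1.png

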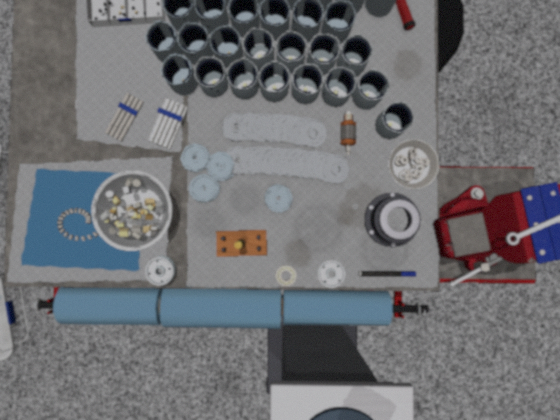

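View pics/scene1.png

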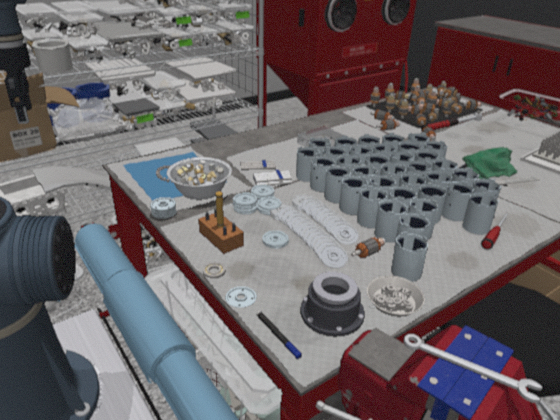

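The top view shows the block with the brass drift at about (242,243) and the housing with the cup at about (393,220). The spare can is at (395,120), the armature at (348,130) and the spare bearing at about (286,275). In the scene view the drift stands at (220,210) and the cup is at (335,290).

Run:
```python
from h import *
P=np.load('top.npy'); im=cv2.imread('pics/top1.png')
def rep(n,m):
    q=P[m]; q=q[~np.isnan(q).any(1)]; print(n,len(q),'med',np.median(q,0).round(4),'lo',np.percentile(q,2,0).round(4),'hi',np.percentile(q,98,0).round(4))
    return q
yy,xx=np.mgrid[:420,:560]
box=lambda a,b,c,d:(xx>=a)&(xx<b)&(yy>=c)&(yy<d)
b=box(205,280,220,265); Z=P[...,2]
q=rep('block',b&(Z>.033)&(Z<.046))
print(cv2.minAreaRect((q[:,:2]*1000).astype(np.float32)))
rep('drift',b&(Z>.105))
rep('bench',box(300,350,190,230))
h=box(355,430,185,260)
q=rep('cup',h&(Z>.062))
c=q[:,:2]; (x,y),r=cv2.minEnclosingCircle((c*1000).astype(np.float32)); print('enc',x,y,r)
A=np.c_[q,np.ones(len(q))]; B=np.c_[q[:,:2]-[x/1e3,y/1e3],np.ones(len(q))]
k,_,_,_=np.linalg.lstsq(B,q[:,2],rcond=None); print('plane',k,(q[:,2]-B@k).std())
q=rep('foot',h&(Z>.007)&(Z<.017)); print(cv2.minEnclosingCircle((q[:,:2]*1000).astype(np.float32)))
P2=np.load('scene.npy'); np.set_printoptions(suppress=True)
b2=(abs(P2[...,1]-.19)<.06)&(abs(P2[...,0]-.45)<.06)&(P2[...,2]>.08)
P=P2; rep('drift scene',b2)
rep('cup scene',(np.hypot(P[...,0]-x/1e3,P[...,1]-y/1e3)<.06)&(P[...,2]>.066))
s=snapshot('wrist'); cv2.imwrite('pics/w1.png',s['image']); print(s['vertical_fov'],np.round(s['cam_to_world'],3).tolist())
```

```text
block 1163 med [0.4665 0.2246 0.0396] lo [0.4397 0.1742 0.0357] hi [0.494  0.2805 0.043 ]
((466.2518615722656, 227.40538024902344), (56.02153396606445, 110.01593780517578), 2.383751153945923)
drift 55 med [0.4678 0.2261 0.1239] lo [0.4599 0.22   0.1074] hi [0.4738 0.2337 0.1267]
bench 1989 med [5.412e-01 4.130e-02 4.000e-04] lo [ 0.498  -0.0134 -0.0032] hi [0.5859 0.0941 0.004 ]
cup 777 med [ 0.5204 -0.1079  0.0705] lo [ 0.4819 -0.1461  0.0666] hi [ 0.5587 -0.0688  0.074 ]
enc 520.2286376953125 -108.41204071044922 42.3297233581543
plane [-0.01342456  0.01706619  0.07043025] 0.001761774039242773
foot 616 med [ 0.5231 -0.0804  0.0116] lo [ 0.4611 -0.1597  0.0077] hi [ 0.598  -0.0485  0.0166]
((536.2153930664062, -122.9063949584961), 83.39324188232422)
drift scene 133 med [0.4638 0.2189 0.1067] lo [0.458  0.2148 0.0821] hi [0.4722 0.2294 0.1243]
cup scene 717 med [ 0.5177 -0.1149  0.0696] lo [ 0.4812 -0.1515  0.0667] hi [ 0.5587 -0.0744  0.072 ]
69.99495285251005 [[0.273, 0.926, 0.26, 0.105], [0.962, -0.263, -0.075, 0.619], [-0.001, 0.27, -0.963, 0.373], [0.0, 0.0, 0.0, 1.0]]
```

>>> servo_tool(rows=[[[-39, -28, 0], -4, 1], [[-78, -56, 0], -8, 1], [[-117, -84, 0], -12, 1], [[-156, -112, 0], -15.8, 1], [[-195, -140, 0], -15.8, 1], [[-234, -168, 0], -15.8, 1], [[-273, -196, 0], -15.8, 1], [[-312, -224, 0], -15.8, 1]], force=60)

```text
t: 0.95
tcp_pos: [0.4104, 0.2986, 0.4042]
tool_rot: [0.0, 1.0, -0.001, -0.0]
force: [0.9, 0.9, 0.6]
finger_gap: 0.998
```

>>> servo_tool(rows=[[[-28, -36, 30], 0, 1], [[-56, -72, 60], 0, 1], [[-56, -72, 90], 0, 1], [[-56, -72, 90], 0, 1], [[-56, -72, 90], 0, 1]])

```text
t: 1.45
tcp_pos: [0.4659, 0.2264, 0.314]
tool_rot: [0.001, 1.0, -0.001, -0.002]
force: [-0.4, 0.2, -0.9]
finger_gap: 1.0
```

```bash
cat > look.py <<'E'
from h import *
import sys
s=snap('wrist',sys.argv[1]); P=cloud(s); Z=P[...,2]; st=sense(); print(st['tcp_pos'],st['force'],st['finger_gap'])
hsv=cv2.cvtColor(s['image'],cv2.COLOR_BGR2HSV)
m=(np.hypot(P[...,0]-.4665,P[...,1]-.2265)<.03)&(Z>.05)&(Z<.135)
q=P[m]; print(len(q), np.median(q,0), q.min(0),q.max(0))
t=q[q[:,2]>.119]; print('top',len(t),np.median(t,0),(t.min(0)+t.max(0))/2, cv2.minEnclosingCircle((t[:,:2]*1000).astype(np.float32)) if len(t) else 0)
E
python3 look.py w2.png
```

```text
[0.46603021 0.226987   0.31500707] [0.62581056 0.53052066 0.44765427] 1.0009218431585507
1283 [0.46166961 0.225615   0.11980016] [0.45820247 0.21737992 0.05000839] [0.47425404 0.23374036 0.127014  ]
top 655 [0.46513967 0.22562015 0.12504249] [0.46622826 0.22556014 0.12308873] ((466.3170471191406, 225.511474609375), 8.247552871704102)
```

View pics/w2.png

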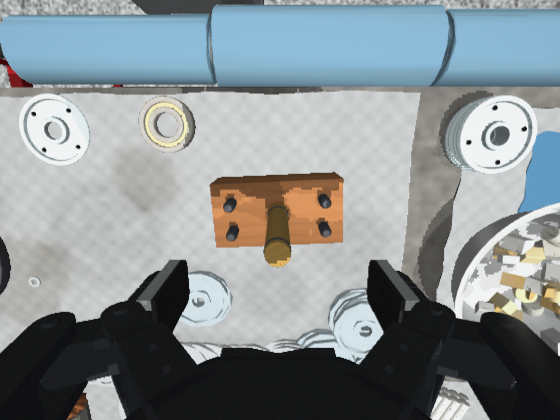

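The wrist view shows the drift top at (277,255), centred between the open fingers, and the punches are clear. I go straight down and grip.

>>> servo_tool(rows=[[[0, -1, 30], 0, 1], [[0, -1, 60], 0, 1], [[0, -1, 65], 0, 1], [[0, -1, 65], 0, 0.3], [[0, -1, 65], 0, -1], [[0, -1, 65], 0, -1], [[0, -1, 65], 0, -1], [[0, -1, 65], 0, -1]], force=80)

```text
t: 2.3
tcp_pos: [0.4663, 0.226, 0.251]
tool_rot: [0.0, 1.0, -0.0, 0.001]
force: [-0.4, -0.6, 7.3]
finger_gap: 0.168
```

>>> servo_tool(rows=[[[0, 0, 0], 0, -1], [[0, 0, 0], 0, -1], [[0, 0, 0], 0, -1], [[0, 0, 0], 0, -1]])

```text
t: 2.7
tcp_pos: [0.4663, 0.226, 0.2511]
tool_rot: [0.0, 1.0, -0.0, 0.001]
force: [0.3, 0.5, 2.7]
finger_gap: 0.166
```

>>> servo_tool(rows=[[[0, 0, -20], 0, -1], [[0, 0, -50], 0, -1], [[0, 0, -80], 0, -1], [[0, 0, -100], 0, -1], [[0, 0, -100], 0, -1], [[-5, -40, -100], 0, -1], [[-10, -80, -100], 0, -1], [[-10, -120, -100], 0, -1]])

```text
t: 3.5
tcp_pos: [0.4761, 0.105, 0.3498]
tool_rot: [-0.001, 1.0, -0.0, -0.0]
force: [1.1, -1.1, -0.7]
finger_gap: 0.162
```

>>> servo_tool(rows=[[[0, -45, 0], 0, -1], [[0, -90, 0], 0, -1], [[0, -130, 0], 0, -1], [[0, -160, 0], 0, -1], [[0, -180, 0], 0, -1], [[0, -180, 0], 0, -1], [[0, -180, 0], 0, -1]])

```text
t: 4.2
tcp_pos: [0.4758, -0.075, 0.3487]
tool_rot: [0.0, 1.0, 0.0, -0.001]
force: [-0.2, 0.1, -0.7]
finger_gap: 0.164
```

```bash
cat > cup.py <<'E'
from h import *
import sys
s=snap('wrist',sys.argv[1]); P=cloud(s); Z=P[...,2]; st=sense(); T=st['tcp_pos']; print(T,st['force'],st['finger_gap'])
print(np.array(s['cam_to_world'])[:3,3])
d=np.hypot(P[...,0]-.520,P[...,1]+.110)
m=(d<.05)&(Z>.0595)&(Z<.078)
# keep points off the drift
m&=np.hypot(P[...,0]-T[0],P[...,1]-T[1])>.010
for it in range(3):
    q=P[m]; c=(q[:,:2].min(0)+q[:,:2].max(0))/2
    B=np.c_[q[:,:2]-[.520,-.109],np.ones(len(q))]
    k=np.linalg.lstsq(B,q[:,2],rcond=None)[0]; r=q[:,2]-B@k
    m[m]=abs(r)<2.5*r.std()
(x,y),R=cv2.minEnclosingCircle((P[m][:,:2]*1000).astype(np.float32))
print('enc',x,y,R,'n',m.sum(),'plane',k.round(4),'sd',r.std().round(5),'lean deg',np.degrees(np.hypot(*k[:2])).round(2))
sh=P[(d<.0435)&(d>.0425)]; hub=P[(d>.046)&(d<.049)]; hz=hub[:,2]; hz=hz[(hz>.045)&(hz<.065)]; print('hub z',np.median(hz),len(hz))
cyl=(np.hypot(P[...,0]-T[0],P[...,1]-T[1])<.02)&(Z<T[2]-.18)&(Z>T[2]-.26); c=P[cyl]
if cyl.any():
  for a,b in((.235,.245),(.22,.235),(.2,.22),(.18,.2)):
    e=c[(c[:,2]<T[2]-a)&(c[:,2]>T[2]-b)]
    if len(e): print('drift',a,len(e),np.median(e,0).round(4),'y',((e[:,1].min()+e[:,1].max())/2).round(4))
  print('low z',np.percentile(c[:,2],1)-T[2])
E
python3 cup.py w3.png
```

```text
[ 0.47578014 -0.07437671  0.34894431] [-0.264466   -0.77047758 -0.74501675] 0.16339541091054588
[ 0.40735693 -0.07511204  0.31830976]
enc 519.9452514648438 -111.58062744140625 41.68081283569336 n 2144 plane [-0.0145  0.0083  0.071 ] sd 0.00072 lean deg 0.96
hub z 0.05462441852650579 564
drift 0.235 33 [ 0.4705 -0.0746  0.1115] y -0.0749
drift 0.22 57 [ 0.4703 -0.0753  0.118 ] y -0.075
drift 0.2 234 [ 0.4686 -0.0753  0.141 ] y -0.075
drift 0.18 328 [ 0.4687 -0.0747  0.1598] y -0.075
low z -0.2389167314059103
```

View pics/w3.png

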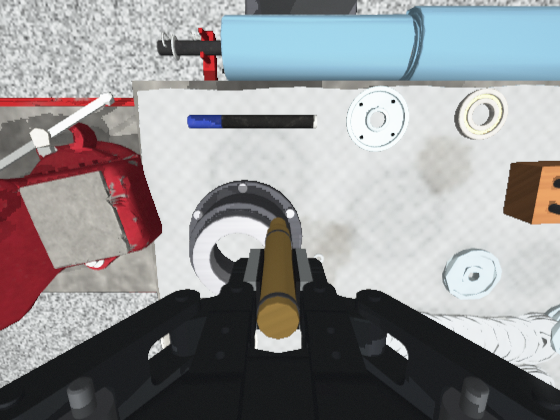

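The wrist view shows the drift held vertical with its tip at about (278,225). It is over the near-left rim of the cup, which has its bore at (240,245). The high side faces about (-0.75, +0.66), so I go above that point.

>>> servo_tool(rows=[[[-9, -6, 0], 0, -1], [[-18.7, -12.6, 10], 0, -1], [[-18.7, -12.6, 22], 0, -1], [[-18.7, -12.6, 29], 0, -1], [[-18.7, -12.6, 31], 0, -1], [[-18.7, -12.6, 31], 0, -1], [[-18.7, -12.6, 31], 0, -1]])

```text
t: 4.95
tcp_pos: [0.4946, -0.0869, 0.318]
tool_rot: [-0.001, 1.0, 0.0, -0.001]
force: [-0.1, 0.4, 0.2]
finger_gap: 0.163
```

>>> servo_tool(rows=[[[0, 0, 1], 0, -1], [[0, 0, 2], 0, -1], [[0, 0, 3], 0, -1], [[0, 0, 4], 0, -1], [[0, 0, 5], 0, -1], [[0, 0, 6], 0, -1]])

```text
t: 5.55
tcp_pos: [0.4946, -0.0869, 0.3121]
tool_rot: [-0.0, 1.0, 0.0, -0.001]
force: [-0.8, 0.2, 3.5]
finger_gap: 0.167
```

>>> servo_tool(rows=[[[0, 0, 0.8], 0, -1], [[0, 0, 1.6], 0, -1], [[0, 0, 2.4], 0, -1], [[0, 0, 3.2], 0, -1]])

```text
t: 5.95
tcp_pos: [0.4945, -0.0868, 0.3091]
tool_rot: [-0.001, 1.0, 0.0, -0.001]
force: [-1.2, 0.9, 4.5]
finger_gap: 0.166
```

```bash
python3 cup.py w4.png
```

```text
[ 0.49447315 -0.0867615   0.30889122] [-0.04534277  0.74174957  1.9739202 ] 0.16563078369840986
[ 0.42610223 -0.08701098  0.27861244]
enc 520.534423828125 -109.88174438476562 41.62960433959961 n 2778 plane [ 0.0282 -0.0285  0.0695] sd 0.0007 lean deg 2.3
hub z 0.05474462876642859 954
drift 0.235 631 [ 0.4906 -0.0944  0.0683] y -0.0888
drift 0.22 61 [ 0.4889 -0.0864  0.079 ] y -0.0868
drift 0.2 225 [ 0.4874 -0.0871  0.1012] y -0.0868
drift 0.18 332 [ 0.4874 -0.0865  0.1196] y -0.0867
low z -0.2579903694219921
```

>>> servo_tool(rows=[[[0, 0, -12], 0, -1], [[-16, -15, -14], 0, -1], [[-33, -31, -14], 0, -1], [[-49.5, -46.7, -14], 0, -1], [[-49.5, -46.7, -10], 0, -1], [[-49.5, -46.7, -6], 0, -1], [[-49.5, -46.7, -5], 0, -1], [[-49.5, -46.7, -5], 0, -1]])

```text
t: 6.8
tcp_pos: [0.543, -0.1325, 0.313]
tool_rot: [-0.001, 1.0, 0.001, -0.002]
force: [-1.2, 0.1, -0.9]
finger_gap: 0.168
```

>>> servo_tool(rows=[[[0, 0, 0.8], 0, -1], [[0, 0, 1.6], 0, -1], [[0, 0, 2.4], 0, -1], [[0, 0, 3.2], 0, -1], [[0, 0, 4], 0, -1], [[0, 0, 4.8], 0, -1], [[0, 0, 5.6], 0, -1], [[0, 0, 6.3], 0, -1]])

```text
t: 7.6
tcp_pos: [0.543, -0.1324, 0.3068]
tool_rot: [-0.001, 1.0, 0.001, -0.002]
force: [-1.9, 2.8, 4.3]
finger_gap: 0.167
```

```bash
python3 cup.py w5.png
```

```text
[ 0.54298342 -0.1324442   0.30658038] [-1.60021986  0.76509308  1.56515742] 0.16463880239995116
[ 0.47451188 -0.13265535  0.27650503]
enc 521.1920166015625 -110.3524398803711 41.74911880493164 n 5647 plane [-0.0296  0.0329  0.0674] sd 0.00067 lean deg 2.54
hub z 0.05515350303400293 1212
drift 0.235 695 [ 0.5378 -0.1376  0.066 ] y -0.1315
drift 0.22 65 [ 0.5368 -0.1318  0.0761] y -0.1321
drift 0.2 229 [ 0.5353 -0.1319  0.0995] y -0.1322
drift 0.18 329 [ 0.5355 -0.1319  0.1174] y -0.1321
low z -0.25874348201623015
```

>>> servo_tool(rows=[[[0, 0, -12], 0, -1], [[16, 15, -14], 0, -1], [[32, 31, -14], 0, -1], [[47, 46.4, -14], 0, -1], [[47, 46.4, -10], 0, -1], [[47, 46.4, -7], 0, -1], [[47, 46.4, -5.4], 0, -1], [[47, 46.4, -5.4], 0, -1]])

```text
t: 8.45
tcp_pos: [0.4968, -0.087, 0.3121]
tool_rot: [-0.001, 1.0, 0.001, -0.002]
force: [0.3, -1.4, -1.5]
finger_gap: 0.162
```

>>> servo_tool(rows=[[[0, 0, 0.8], 0, -1], [[0, 0, 1.6], 0, -1], [[0, 0, 2.4], 0, -1], [[0, 0, 3.2], 0, -1], [[0, 0, 4], 0, -1], [[0, 0, 4.7], 0, -1], [[0, 0, 5.4], 0, -1], [[0, 0, 6], 0, -1]])

```text
t: 9.25
tcp_pos: [0.4969, -0.087, 0.3063]
tool_rot: [-0.0, 1.0, 0.001, -0.002]
force: [-0.2, -0.3, 2.5]
finger_gap: 0.167
```

```bash
python3 cup.py w6.png
```

```text
[ 0.49685934 -0.08699495  0.30608841] [ 0.20689422 -0.48929764  0.80323626] 0.16782162798927033
[ 0.42843717 -0.08722425  0.27584735]
enc 520.8201904296875 -110.0078353881836 41.809715270996094 n 2818 plane [ 0.0096 -0.0063  0.0657] sd 0.00065 lean deg 0.66
hub z 0.05478816576395493 1037
drift 0.235 699 [ 0.4916 -0.0923  0.0654] y -0.0886
drift 0.22 60 [ 0.4911 -0.0869  0.076 ] y -0.0868
drift 0.2 231 [ 0.4896 -0.0866  0.0985] y -0.0869
drift 0.18 323 [ 0.4897 -0.0867  0.1169] y -0.0869
low z -0.2566696462299748
```

>>> servo_tool(rows=[[[0, 0, -10], 0, -1], [[-16, -15, -12], 0, -1], [[-32, -31, -12], 0, -1], [[-47, -47, -12], 0, -1], [[-47, -47, -8], 0, -1], [[-47, -47, -5], 0, -1], [[-47, -47, -3], 0, -1], [[-47, -47, -3], 0, -1]])

```text
t: 10.1
tcp_pos: [0.5429, -0.133, 0.3082]
tool_rot: [-0.001, 1.0, 0.001, -0.003]
force: [0.0, 0.4, -1.5]
finger_gap: 0.166
```

>>> servo_tool(rows=[[[0, 0, 0.6], 0, -1], [[0, 0, 1.2], 0, -1], [[0, 0, 1.8], 0, -1], [[0, 0, 2.3], 0, -1], [[0, 0, 2.8], 0, -1], [[0, 0, 3.3], 0, -1], [[0, 0, 3.8], 0, -1]])

```text
t: 10.8
tcp_pos: [0.5429, -0.1328, 0.3051]
tool_rot: [-0.001, 1.0, 0.002, -0.003]
force: [-2.1, 2.7, 9.6]
finger_gap: 0.165
```

```bash
python3 cup.py w7.png
```

```text
[ 0.54286041 -0.13282179  0.30511568] [-1.47119551  1.89307461  7.00102506] 0.16929273014783042
[ 0.47434255 -0.1330186   0.27485972]
enc 521.1366577148438 -110.24247741699219 41.80432891845703 n 5564 plane [-0.0105  0.0124  0.0648] sd 0.00067 lean deg 0.93
hub z 0.055113019379919664 1301
drift 0.235 685 [ 0.537  -0.1384  0.0643] y -0.1318
drift 0.22 62 [ 0.5361 -0.132   0.0746] y -0.1322
drift 0.2 232 [ 0.5347 -0.1321  0.0982] y -0.1324
drift 0.18 332 [ 0.535  -0.1322  0.1156] y -0.1323
low z -0.25869107781475
```

>>> servo_tool(rows=[[[0, 0, -10], 0, -1], [[16, 15, -12], 0, -1], [[32, 31, -12], 0, -1], [[47, 46.6, -12], 0, -1], [[47, 46.6, -8], 0, -1], [[47, 46.6, -5], 0, -1], [[47, 46.6, -3], 0, -1], [[47, 46.6, -3], 0, -1]])

```text
t: 11.65
tcp_pos: [0.4967, -0.0871, 0.3082]
tool_rot: [-0.0, 1.0, 0.001, -0.003]
force: [-0.0, -0.2, -1.4]
finger_gap: 0.164
```

>>> servo_tool(rows=[[[0, 0, 0.6], 0, -1], [[0, 0, 1.2], 0, -1], [[0, 0, 1.8], 0, -1], [[0, 0, 2.3], 0, -1], [[0, 0, 2.8], 0, -1], [[0, 0, 3.3], 0, -1], [[0, 0, 3.8], 0, -1]])

```text
t: 12.35
tcp_pos: [0.4968, -0.0871, 0.305]
tool_rot: [-0.0, 1.0, 0.001, -0.002]
force: [-0.3, 0.7, 7.3]
finger_gap: 0.166
```

```bash
python3 cup.py w8.png
```

```text
[ 0.49676773 -0.08711483  0.30501097] [-1.39463335  0.00594582  4.59551171] 0.16572995287333192
[ 0.42828896 -0.08731831  0.27466468]
enc 520.8568115234375 -110.17577362060547 41.81877899169922 n 2790 plane [ 0.0017 -0.0032  0.0642] sd 0.00064 lean deg 0.2
hub z 0.05483155645264086 1086
drift 0.235 685 [ 0.4915 -0.093   0.0641] y -0.0883
drift 0.22 60 [ 0.4905 -0.0864  0.0751] y -0.0867
drift 0.2 233 [ 0.4891 -0.0865  0.0983] y -0.0868
drift 0.18 325 [ 0.4893 -0.0866  0.1161] y -0.0868
low z -0.2562591441501794
```

>>> servo_tool(rows=[[[0, 0, -8], 0, -1], [[-24, 0, -8], 0, -1], [[-47, 1, -8], 0, -1], [[-47, 1, -3], 0, -1], [[-47, 1, -2], 0, -1], [[-47, 1, -1], 0, -1], [[-47, 1, 0], 0, -1], [[-47, 1, 0.6], 0, -1]])

```text
t: 13.2
tcp_pos: [0.5428, -0.0858, 0.305]
tool_rot: [-0.0, 1.0, 0.002, -0.003]
force: [-1.7, 1.2, 8.8]
finger_gap: 0.163
```

>>> servo_tool(rows=[[[0, 0, 0.3], 0, -1], [[0, 0, 0.6], 0, -1], [[0, 0, 0.8], 0, -1]])

```text
t: 13.5
tcp_pos: [0.5426, -0.0858, 0.305]
tool_rot: [-0.0, 1.0, 0.002, -0.003]
force: [-1.7, 0.4, 7.8]
finger_gap: 0.164
```

>>> servo_tool(rows=[[[0, 0, -8], 0, -1], [[15, -16, -8], 0, -1], [[30, -32, -8], 0, -1], [[45.5, -48, -8], 0, -1], [[45.5, -48, -3], 0, -1], [[45.5, -48, -1], 0, -1], [[45.5, -48, 0], 0, -1], [[45.5, -48, 0.8], 0, -1]])

```text
t: 14.3
tcp_pos: [0.4977, -0.1335, 0.305]
tool_rot: [-0.001, 1.0, 0.001, -0.003]
force: [-1.6, -0.3, 9.6]
finger_gap: 0.168
```

>>> servo_tool(rows=[[[0, 0, 0.4], 0, -1], [[0, 0, 0.8], 0, -1]])

```text
t: 14.5
tcp_pos: [0.498, -0.1331, 0.3049]
tool_rot: [-0.002, 1.0, 0.001, -0.003]
force: [-3.0, -0.8, 9.9]
finger_gap: 0.167
```

```bash
python3 cup.py w9.png
```

```text
[ 0.4979827  -0.13306917  0.30499957] [-2.51074162 -0.04826691  7.36798562] 0.16402908732320332
[ 0.42948318 -0.13343295  0.27473463]
enc 520.5697021484375 -109.929931640625 41.74434280395508 n 2839 plane [0.0008 0.0028 0.0642] sd 0.00064 lean deg 0.17
hub z 0.05492246640744358 1075
drift 0.235 713 [ 0.4923 -0.1288  0.0641] y -0.1318
drift 0.22 61 [ 0.4912 -0.1331  0.075 ] y -0.1328
drift 0.2 238 [ 0.4899 -0.1332  0.0979] y -0.1328
drift 0.18 325 [ 0.4901 -0.1332  0.1157] y -0.1329
low z -0.25685423897416676
```

>>> servo_tool(rows=[[[0, 0, 0.9], 0, -1], [[0, 0, 1.1], 0, -1], [[0, 0, 1.3], 0, -1], [[0, 0, 1.4], 0, -1]], force=110)

```text
t: 14.95
tcp_pos: [0.4982, -0.1328, 0.305]
tool_rot: [-0.002, 1.0, 0.0, -0.003]
force: [-3.3, -0.1, 13.0]
finger_gap: 0.159
```

```bash
python3 -c "
from h import *
s=sense();print(s['tcp_pos'],s['force'],s['tool_rot'])"
```

```text
[ 0.49817696 -0.13279741  0.30498555] [-3.33638311 -0.11048845 12.97580165] [-2.42732095e-03  9.99992487e-01  4.11351315e-04 -2.99398898e-03]
```

>>> servo_tool(rows=[[[0, 0, 1.6], 0, -1], [[0, 0, 1.8], 0, -1], [[0, 0, 2.0], 0, -1], [[0, 0, 2.1], 0, -1], [[0, 0, 2.2], 0, -1], [[0, 0, 2.2], 0, -1]])

```text
t: 15.55
tcp_pos: [0.4983, -0.1325, 0.3049]
tool_rot: [-0.003, 1.0, -0.0, -0.003]
force: [-4.8, -0.3, 16.8]
finger_gap: 0.157
```

>>> servo_tool(rows=[[[0, 0, 2.3], 0, -1], [[0, 0, 2.5], 0, -1], [[0, 0, 2.6], 0, -1], [[0, 0, 2.7], 0, -1], [[0, 0, 2.8], 0, -1], [[0, 0, 2.8], 0, -1]])

```text
t: 16.15
tcp_pos: [0.4984, -0.1321, 0.3048]
tool_rot: [-0.004, 1.0, -0.001, -0.003]
force: [-5.6, 0.6, 22.1]
finger_gap: 0.16
```

>>> servo_tool(rows=[[[0, 0, 2.7], 0, -1], [[0, 0, 2.7], 0, -1], [[0, 0, 2.7], 0, -1], [[0, 0, 2.7], 0, -1], [[0, 0, 2.7], 0, -1], [[0, 0, 2.7], 0, -1], [[0, 0, 2.7], 0, -1]])

```text
t: 16.85
tcp_pos: [0.4985, -0.1318, 0.3049]
tool_rot: [-0.005, 1.0, -0.002, -0.003]
force: [-6.2, 0.2, 22.0]
finger_gap: 0.157
```

>>> servo_tool(rows=[[[0, 0, 2.7], 0, -1], [[0, 0, 2.7], 0, -1], [[0, 0, 2.7], 0, -1], [[0, 0, 2.7], 0, -1], [[0, 0, 2.7], 0, -1]])

```text
t: 17.35
tcp_pos: [0.4985, -0.1314, 0.3049]
tool_rot: [-0.006, 1.0, -0.002, -0.003]
force: [-5.2, 0.6, 21.2]
finger_gap: 0.157
```

```bash
python3 cup.py w10.png
```

```text
[ 0.49847043 -0.13143904  0.30486107] [-6.49281904  0.21441939 21.77075394] 0.15862764220102496
[ 0.42996458 -0.13261807  0.27462332]
enc 520.8942260742188 -110.03716278076172 41.81540298461914 n 2900 plane [0.0019 0.0029 0.0642] sd 0.00066 lean deg 0.2
hub z 0.05495786331685286 1088
drift 0.235 733 [ 0.4918 -0.1281  0.0641] y -0.1307
drift 0.22 60 [ 0.4912 -0.1324  0.0747] y -0.1327
drift 0.2 237 [ 0.49   -0.1324  0.0974] y -0.1326
drift 0.18 320 [ 0.4903 -0.1323  0.1151] y -0.1326
low z -0.255099489416262
```

>>> servo_tool(rows=[[[0, 0, 1.5], 0, -1], [[0, 0, 0], 0, -1], [[0, 0, -10], 0, -1], [[0, 0, -40], 0, -1], [[0, 0, -55], 0, -1], [[0, 0, -55], 0, -1]], force=80)

```text
t: 18.0
tcp_pos: [0.4999, -0.1313, 0.3621]
tool_rot: [-0.006, 1.0, -0.004, -0.0]
force: [-0.3, 0.2, -0.0]
finger_gap: 0.16
```

```bash
cat > plan.py <<'E'
from h import *
from scipy.spatial.transform import Rotation as R
st=sense(); r=R.from_quat(st['tool_rot']); T=np.array(st['tcp_pos']); print(T,st['force'],r.as_matrix().round(4).tolist())
for z in (.361,.300,.262,.252):
    print(z,(r.inv().apply(np.array([.4663,.2256,z])-T)*1000).round(1))
E
python3 plan.py; python3 cup.py w11.png
```

```text
[ 0.49988355 -0.13125586  0.3620754 ] [-0.29111229  0.24649604 -0.00907524] [[-0.9999, -0.0127, -0.0001], [-0.0127, 0.9999, -0.0072], [0.0002, -0.0072, -1.0]]
0.361 [ 29.1 357.3  -1.5]
0.3 [ 29.  357.7  59.5]
0.262 [ 29.  358.   97.5]
0.252 [ 29.  358.  107.5]
[ 0.49929875 -0.13104604  0.36073877] [-0.63020565  0.02997897 -0.41778501] 0.15859948449994332
[ 0.43154211 -0.13252852  0.3314519 ]
enc 521.0875244140625 -109.99317932128906 41.879295349121094 n 2338 plane [0.0006 0.0013 0.0642] sd 0.00071 lean deg 0.08
hub z 0.055020359608808245 783
drift 0.235 23 [ 0.4952 -0.1328  0.1235] y -0.1331
drift 0.22 67 [ 0.4949 -0.1334  0.1309] y -0.1331
drift 0.2 217 [ 0.4932 -0.1327  0.1534] y -0.1329
drift 0.18 310 [ 0.4932 -0.1326  0.1718] y -0.1328
low z -0.23790165080040426
```

>>> servo_tool(rows=[[[4, 45, 0], 0, -1], [[8, 90, 0], 0, -1], [[12, 135, 0], 0, -1], [[16, 180, 0], 0, -1], [[20, 225, 0], 0, -1], [[25, 270, 0], 0, -1], [[28, 315, 0], 0, -1], [[30, 345, 0], 0, -1]])

```text
t: 18.85
tcp_pos: [0.4638, 0.2162, 0.3575]
tool_rot: [-0.007, 1.0, -0.003, -0.003]
force: [0.4, -0.8, -0.9]
finger_gap: 0.157
```

>>> servo_tool(rows=[[[0, 10, 15], 0, -1], [[0, 15, 30], 0, -1], [[0, 15, 40], 0, -1], [[0, 15, 40], 0, -1], [[0, 15, 40], 0, -1]])

```text
t: 19.35
tcp_pos: [0.4635, 0.2305, 0.3169]
tool_rot: [-0.007, 1.0, -0.003, -0.003]
force: [-1.1, -1.1, -1.9]
finger_gap: 0.162
```

```bash
python3 plan.py
cat > hole.py <<'E'
from h import *
import sys
s=snap('wrist',sys.argv[1]); P=cloud(s); Z=P[...,2]; T=sense()['tcp_pos']; print(T)
c=P[(np.hypot(P[...,0]-T[0],P[...,1]-T[1])<.02)&(Z<T[2]-.18)&(Z>T[2]-.237)]
for a,b in((.222,.237),(.2,.22),(.18,.2)):
    e=c[(c[:,2]<T[2]-a)&(c[:,2]>T[2]-b)]
    if len(e): print('drift',a,len(e),'minx',np.percentile(e[:,0],2).round(4),np.median(e,0).round(4),'y',((e[:,1].min()+e[:,1].max())/2).round(4), 'dTCP',(np.median(e,0)-T)[:2].round(4))
m=(abs(P[...,0]-.466)<.05)&(abs(P[...,1]-.2265)<.08)
for lo,hi,n in((.034,.044,'blocktop'),(.022,.034,'')):
    q=P[m&(Z>lo)&(Z<hi)]; 
    if n: print(n,cv2.minAreaRect((q[:,:2]*1000).astype(np.float32)))
i=P[m&(Z>.002)&(Z<.032)&(np.hypot(P[...,0]-.4663,P[...,1]-.2256)<.012)]
if len(i): print('hole pts',len(i),i.min(0).round(4),i.max(0).round(4))
cv2.imwrite('pics/crop_'+sys.argv[1],cv2.resize(s['image'][100:400,130:430],None,fx=2,fy=2))
E
python3 hole.py w12.png
```

```text
[0.46346691 0.23054654 0.31689181] [-1.05652939 -1.08788034 -1.87590056] [[-0.9999, -0.0139, -0.0066], [-0.0138, 0.9999, -0.006], [0.0067, -0.0059, -1.0]]
0.361 [ -2.5  -5.2 -44.1]
0.3 [-2.9 -4.9 16.9]
0.262 [-3.1 -4.7 54.9]
0.252 [-3.2 -4.6 64.9]
[0.46368381 0.23052457 0.3174235 ]
drift 0.222 67 minx 0.4562 [0.4569 0.2293 0.0857] y 0.229 dTCP [-0.0068 -0.0013]
drift 0.2 236 minx 0.4543 [0.4555 0.229  0.1101] y 0.2292 dTCP [-0.0082 -0.0015]
drift 0.18 319 minx 0.4546 [0.4556 0.2294 0.1283] y 0.2292 dTCP [-0.0081 -0.0011]
blocktop ((466.9356689453125, 225.52206420898438), (56.69254684448242, 110.42920684814453), 2.5716264247894287)
hole pts 217 [0.4625 0.2166 0.0084] [0.4758 0.2345 0.0318]
```

View pics/crop_w12.png

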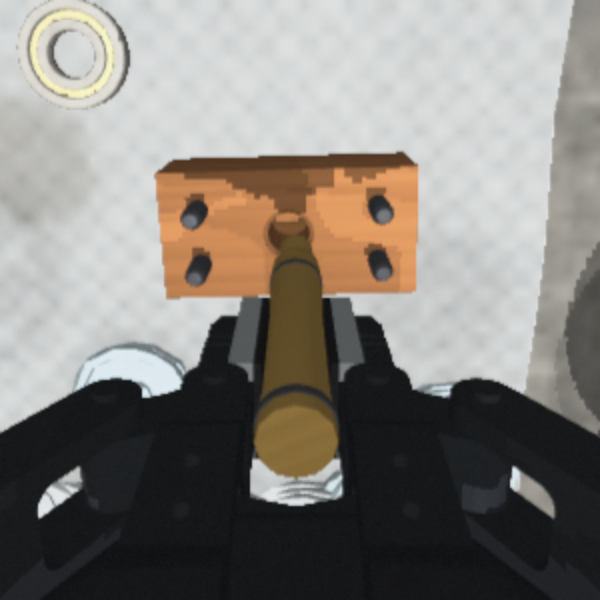

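The crop shows the drift tip at about (295,245), a few mm short of and left of the hole at (289,232). I shift 4 mm forward and 3.4 mm in -y, then check again nearer.

>>> servo_tool(rows=[[[-4, -3.3, 0], 0, -1], [[-4, -3.3, 12], 0, -1], [[-4, -3.3, 25], 0, -1], [[-4, -3.3, 25], 0, -1], [[-4, -3.3, 25], 0, -1]])

```text
t: 19.9
tcp_pos: [0.4676, 0.2269, 0.2921]
tool_rot: [-0.007, 1.0, -0.003, -0.003]
force: [-0.2, 0.1, -0.6]
finger_gap: 0.161
```

```bash
python3 hole.py w13.png
```

```text
[0.46781537 0.22701144 0.29250689]
drift 0.222 65 minx 0.4604 [0.4614 0.225  0.0609] y 0.2254 dTCP [-0.0065 -0.002 ]
drift 0.2 237 minx 0.4586 [0.4598 0.2257 0.0857] y 0.2255 dTCP [-0.0081 -0.0013]
drift 0.18 321 minx 0.4589 [0.4599 0.2253 0.1035] y 0.2256 dTCP [-0.0079 -0.0017]
blocktop ((466.9400329589844, 225.68446350097656), (56.84278869628906, 110.4758529663086), 2.5619921684265137)
hole pts 203 [0.4652 0.2166 0.0088] [0.4744 0.2346 0.0317]
```

View pics/crop_w13.png

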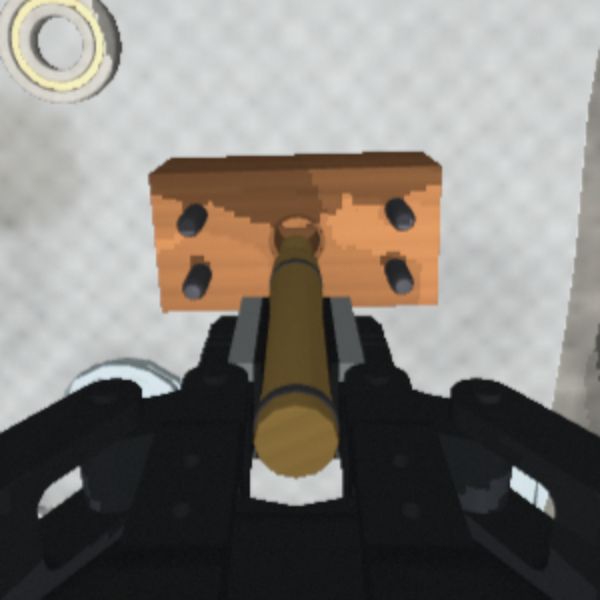

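The tip at (297,245) now sits in line with the hole at (297,235), and y agrees within 0.3 mm. I lower it.

>>> servo_tool(rows=[[[0, 0, 8], 0, -1], [[0, 0, 16], 0, -1], [[0, 0, 22], 0, -1], [[0, 0, 28], 0, -1], [[0, 0, 28], 0, -1]])

```text
t: 20.45
tcp_pos: [0.4673, 0.2268, 0.2635]
tool_rot: [-0.007, 1.0, -0.003, -0.004]
force: [0.5, -0.1, -2.2]
finger_gap: 0.156
```

>>> servo_tool(rows=[[[0, 0, 3], 0, -1], [[0, 0, 6], 0, -1], [[0, 0, 8], 0, -1], [[0, 0, 9], 0, -1], [[0, 0, 9], 0, -1]])

```text
t: 20.95
tcp_pos: [0.4672, 0.2267, 0.2544]
tool_rot: [-0.007, 1.0, -0.003, -0.004]
force: [-1.0, 0.3, -0.9]
finger_gap: 0.163
```

Both steps went in without any resistance. I lower the last few mm, open the gripper and withdraw.

>>> servo_tool(rows=[[[0, 0, 1], 0, -1], [[0, 0, 2], 0, -1], [[0, 0, 2.8], 0, -1], [[0, 0, 2.8], 0, -1]])

```text
t: 21.35
tcp_pos: [0.4672, 0.2267, 0.2515]
tool_rot: [-0.007, 1.0, -0.003, -0.004]
force: [-0.5, -0.6, -1.0]
finger_gap: 0.16
```

>>> servo_tool(rows=[[[0, 0, 0], 0, -0.5], [[0, 0, 0], 0, -0.2], [[0, 0, 0], 0, 0.2], [[0, 0, 0], 0, 0.6], [[0, 0, 0], 0, 1], [[0, 0, 0], 0, 1], [[0, 0, 0], 0, 1]])

```text
t: 22.05
tcp_pos: [0.4672, 0.2267, 0.2515]
tool_rot: [-0.007, 1.0, -0.003, -0.004]
force: [0.2, 0.7, 0.5]
finger_gap: 1.002
```

>>> servo_tool(rows=[[[0, 0, -15], 0, 1], [[0, 0, -35], 0, 1], [[0, 0, -60], 0, 1], [[0, 0, -90], 0, 1], [[0, 0, -100], 0, 1], [[0, 0, -100], 0, 1]])

```text
t: 22.65
tcp_pos: [0.4683, 0.2275, 0.3529]
tool_rot: [-0.007, 1.0, -0.003, -0.002]
force: [0.2, 0.4, 0.2]
finger_gap: 1.002
```

```bash
python3 look.py w14.png
python3 - <<'E'
from h import *
s=snap('top','top2.png'); P=cloud(s); Z=P[...,2]
m=(np.hypot(P[...,0]-.5205,P[...,1]+.109)<.046)&(Z>.0605)
q=P[m]; print('cup top cam',np.median(q,0), np.linalg.lstsq(np.c_[q[:,:2]-[.52,-.109],np.ones(len(q))],q[:,2],rcond=None)[0])
a=cv2.absdiff(s['image'],cv2.imread('pics/top1.png')).max(2)>60
n,l,st,c=cv2.connectedComponentsWithStats(a.astype(np.uint8)); print([(c[i].round(),st[i,4]) for i in range(1,n) if st[i,4]>25])
E
```

```text
[0.46780411 0.22727829 0.35157469] [-0.22429693 -0.22334965 -0.42453546] 1.0018656187216322
806 [0.46148978 0.22549666 0.1214011 ] [0.45780796 0.2174151  0.05021072] [0.4738998  0.23351678 0.12672799]
top 443 [0.4651155  0.22566363 0.12508342] [0.46593764 0.22568771 0.12294259] ((466.11712646484375, 225.5643310546875), 8.233919143676758)
cup top cam [ 0.52047353 -0.10762411  0.06350972] [-0.00259442  0.00018382  0.06353929]
[(array([232., 258.]), np.int32(4469)), (array([163., 260.]), np.int32(737)), (array([223., 253.]), np.int32(45)), (array([215., 374.]), np.int32(6999)), (array([261., 335.]), np.int32(32)), (array([247., 342.]), np.int32(57)), (array([256., 348.]), np.int32(56))]
```

View pics/w14.png

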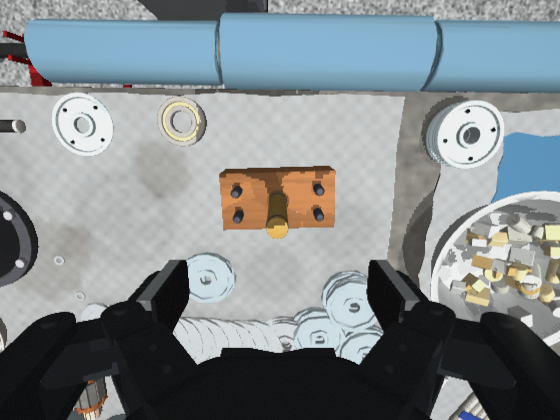

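The drift stands upright in its hole, with its top at (277,230) in the picture. That is z 0.125 m, the same height as at the start. The gripper is clear and the cup is home, so I hand in.

```bash
python3 -c "
from station import *
print(sign_off())"
```

```text
the job is handed in; nothing more can be done
None
```

The cup is pressed home and bedded, the drift is back in its hole, and I handed the job in at about 23 s; no verdict is reported.

- **Pressing:** I pushed the high side first, then alternated opposite sides, and finished with two cross-axis points. The largest lean I measured was 2.5°.
- **Bedding push:** I held it for just over a second with the wrist reading 21–22 N. I estimate the true contact force at 23–24 N, because the reading leaves out the drift's weight and there was about 6 N sideways.
- **Cup at the end:** The wrist camera shows the flange top 64.2 mm above the bench, where 64 mm is home, leaning about 0.1°. The top camera gave 63.5 mm and about 0.15°, within its calibration error.
- **Drift at the end:** It stands upright with its top at 125 mm, as at the start, and 0.2 mm from where it began sideways. The gripper is open and clear of it.
- **Bystanders:** Comparing the top view before and after shows changes only where the arm itself is in the picture. I saw no bystander move, but the arm hid part of the bench, including the area round the spare bearing, so I did not check every one separately.

No check failed.

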